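Tip the carton over and slide it into the low bay

ROBOT

A 6-joint arm with a two-finger parallel gripper is mounted at the origin on a cart in front of the work surface, level with it; the furniture and walls round the work are solid. World frame = base frame: x ahead of the robot, y to its left, z up, the work surface at z = 0. Lengths are in m, angles in degrees, forces in N, time in s.
With the tool pointing down it reaches from about 0.35 to 0.975 m from the base axis. Payload 4.9 kg.
Tool frame: the origin (TCP) lies between the finger pads; the fingertips stand 8 mm ahead of it and the grasp point (between the pads) lies 11 mm behind it (r.tip_extent is the distance from the TCP to the fingertips, in m); z points along the fingers, y is the line along which they close (so a half turn about z gives the same grasp; the last joint's range is limited). The gripper opens to 85 mm and grips with 20 to 120 N. Pads are 22 mm wide; open, the fingers measure 114 mm over their backs; the gripper's body (76 mm by 85 mm) begins 54 mm behind the grasp point. The pads swing forward as they close: fully open they stand 13 mm farther back than shut.
Start: joints at [65.661, 3.019, 92.412, -0, 84.569, -6.818], TCP at [0.188, 0.596, 0.239] pointing down, gripper open.
Joint ranges: [-172.51, 172.51], [-57.92, 126.97], [3.15, 148.05], [-58.71, 238.71], [5.1, 150.11], [-179.66, 179.66]. Speed limits (degrees/s): [147.25, 147.25, 180, 180, 180, 180].

INTERFACE

Orientations are given as a 3x3 rotation matrix whose columns are the frame's x, y, z axes.
In Python, from cell import get_state, viewer, r gives the robot as it stands.
- The arm moves only by the shell command python3 -m inch 'ROWS' [OPENING]. ROWS is JSON, a list of rows, each a list of 6 numbers: the shift along the tool's x, y, z in mm, then the turn, a rotation vector about the tool's x, y, z in degrees. In form: [[dx, dy, dz, wx, wy, wz], ...]. A call has 1 to 12 rows; each row shifts and turns the commanded pose from where the row before left it, along the tool's axes as they then stand; what a row does not reach is not made up. A row lasts 1/10 s, in which the tool goes at most 50 mm and 8.59 degrees, less where a joint would pass 70% of its speed; a pose out of reach is approached as far as the arm can. A call with a gripper value outside its range is refused whole. OPENING is the finger opening in mm, from 0 to 85.4, set as the call begins (- or left out, the last holds). The fingers move at their own pace and stop on an object; the grip force is fixed at half the most. Time passes only in rows, so rows that do not move let the fingers close. It gives the time, the measured TCP pose, the force, the opening and the grip force at its end, in the units of the state.
- get_state(): the state, without advancing time (a new reading comes with each control period).
- viewer.grab_frame(name): name is "scene" or "top"; returns a dict with "color" (480x640x3 uint8, red, green, blue), "fovy" (degrees; the focal length in pixels is half the picture's height over the tangent of half this angle, whatever the lens; pixels are square), "cx", "cy" (the principal point, pixels), "dist_coeffs" ([k1, k2, p1, p2, k3] as OpenCV has them; the pictures are not rectified), "rvec" (rotation vector, rad) and "tvec" (3), from world to camera coordinates, as OpenCV has them. Camera axes: x right, y down, z forward; pixel columns grow to the right and rows downward; lengths in m; the calibration is good to about 2 mm. A picture is of the moment at which its call begins. There is no depth.
- r.hand_in(): hands the job in; it is judged then, once.
The state is a dict: "time": time; "q": joint angles; "joint_velocities": joint speeds; "effort": joint torques, N m; "ee_pos": TCP position; "tool_rot": TCP orientation; "wrist_force": force on the tool from outside, world axes, zero at the start; "torque": the same for the moment, N m; "width": opening from 0.0 (shut) to 1.0 (fully open); "finger_force": force on a finger pad.
Only numpy, scipy, OpenCV 4.12 (cv2) and the standard library are available. Lean on these libraries where they do the work, as an engineer would, in place of code of your own. Each camera call takes 0.05 s, during which the arm holds its last target. There are 200 camera calls.

TASK

The tall carton standing in front of the two low grey bays is too tall to go in upright. Push it over so that it lies on its side on the bench, then push it along the bench, lengthwise, into the empty bay until its end meets the back wall, as the other carton is stored. Do it all by pushing with the fingers: do not lift or carry the carton, and leave the bottles and other things around where they stand.

Things in the scene. Friction and masses are not known exactly. Their poses are not given: they have to be found in the camera images.
- carton: Tall closed carton, a block 36 x 42 x 118 mm (own x, y, z), 60 to 115 g, standing 175 to 215 mm in front of the empty bay's mouth, within 10 mm of its middle line, its x axis within 0.1 rad of the bay's. Origin: centre of its underside; z runs to its top face. Pushed on its 42 mm wide face near the top (85 to 118 mm high) it tips, going over by itself after 17 degrees.
- carton_center (a point): Middle of the carton's volume, 59 mm from its underside along its z axis. Tipped over, the carton is 36 mm high if it lies on its 42 mm wide side and its foot end faces the side it was pushed from; it slides on the bench under 1 N and may turn while pushed.
- empty_bay: Empty bay: fixed grey sheet-metal pigeonhole on the bench, open in front, no floor. Inside 62 wide, 52 high, 95 mm deep; 57 mm high outside; two entry lips flare to about 80 mm wide and reach 16 mm in front of the mouth. Origin: middle of the mouth, on the bench; x points into the bay, z up.
- bay_back (a point): Middle of the inner face of the empty bay's rigid back wall, on the bench, 95 mm behind the mouth. A carton that is home touches it, with its centre 36 mm inside the mouth and its rear end 23 mm in front of it, so the fingers can stay outside the bay.
- full_bay: The other bay, close beside the empty one (centres 95 mm apart, to its left or its right), same shape, axes and origin, with an equal carton already lying in it (fixed).
- glass_bottle: Round glass infusion bottle with a crimped cap, 61 diameter x 136 mm high, standing loose 110 to 140 mm to the left of the carton's way. Origin: centre of its underside.
- dropper: Small amber dropper bottle with black pipette cap, 36 diameter x 102 mm high, standing loose 110 to 140 mm to the right of the carton's way. Origin: centre of its underside.
- kitchen_timer: Round white bench timer with a red knob, 62 diameter x 34 mm, on the bench to the left. Origin: centre of its underside.
- slides: Green slide box, 71 x 100 x 36 mm, on the bench to the right. Origin: centre of its underside.
- felt_marker: White felt marker with a black cap, 14 x 137 x 16 mm, lying near the bench's front edge on the left. Origin: centre of its underside.

How it is judged (in metres and radians):
On the way:
1. the carton has been tipped over and lies on its side on the bench in front of the bay (angle between carton's own z axis and vertical between 1.42 and 1.72 rad and height (world z) of carton_center below 0.028 m and x of carton_center in the frame of empty_bay below 0.02 m), for 0.2 s.
At the end, for the whole second after the job is handed in: The carton lies flat on a long side on the bench in the empty bay, lengthwise (within 0.3 rad), its leading end against the back wall (its centre 28 to 42 mm inside the mouth and within 16 mm of the bay's middle line), at rest; both bottles still stand (angle between carton's own z axis and vertical between 1.42 and 1.72 rad and x of carton_center in the frame of empty_bay between 0.028 and 0.042 m and y of carton_center in the frame of empty_bay between -0.016 and 0.016 m and z of carton_center in the frame of empty_bay below 0.028 m and angle between the z axis of carton and the x axis of empty_bay, either way round below 0.3 rad and linear speed of carton below 0.01 m/s and angle between each of glass_bottle, dropper's own z axis and vertical below 0.2 rad); the robot touches nothing.
It fails at once if the carton is lifted or carried instead of being tipped and slid on the bench (height (world z) of carton above 0.045 m or (angle between carton's own z axis and vertical above 1.4 rad and height (world z) of carton_center above 0.04 m) or (angle between carton's own z axis and vertical below 0.15 rad and height (world z) of carton above 0.02 m)).
It fails at once if a bottle standing beside the work is knocked over or shoved more than 3 cm (angle between any of glass_bottle, dropper's own z axis and vertical above 0.5 rad or distance of any of glass_bottle, dropper from where it was at the start of the episode above 0.03 m).
It fails at once if the timer, slide box or marker is shoved more than 3 cm (distance of any of kitchen_timer, slides, felt_marker from where it was at the start of the episode above 0.03 m).
It also fails if it takes over 51 s, if anything falls off the work surface, if the arm or the gripper's body presses on something with over 40 N, if the wrist force passes 120 N, or if a joint passes its speed limit or range.

## Working session

There is one attempt and no reset: what is moved stays moved. The work goes in short steps, Python scripts to look and compute and a shell command to move; the robot and the scene stay as the last step left them, time stands still between calls to the robot, and variables do not carry over. Pictures are saved under pics/ and viewed, at most 13 in all, crops included, and the job is handed in when it is done.

```bash
mkdir -p pics; cat > h.py <<'E'
import numpy as np, cv2
from cell import get_state, viewer, r
def grab(n,f):
    d=viewer.grab_frame(n); cv2.imwrite('pics/'+f,d['color'][:,:,::-1]); 
    np.savez('pics/'+f[:-4]+'.npz',**{k:np.array(v) for k,v in d.items()}); return d
def cam(d):
    f=240/np.tan(np.radians(float(d['fovy']))/2)
    return np.array([[f,0,float(d['cx'])],[0,f,float(d['cy'])],[0,0,1.]]),np.array(d['dist_coeffs'],float),np.array(d['rvec'],float),np.array(d['tvec'],float)
def w(d,px,z=0.):
    K,D,rv,t=cam(d); R=cv2.Rodrigues(rv)[0]
    u=cv2.undistortPoints(np.array(px,float).reshape(-1,1,2),K,D).reshape(-1,2)
    ray=np.c_[u,np.ones(len(u))]@R; c=-R.T@t.ravel()
    return c+ray*((np.reshape(z,(-1,1))-c[2])/ray[:,2:])
def proj(d,P):
    K,D,rv,t=cam(d); return cv2.projectPoints(np.array(P,float),rv,t,K,D)[0].reshape(-1,2)
E
python3 - <<'E'
from h import *
for n in('scene','top'):
    d=grab(n,n+'0.png'); K,D,rv,t=cam(d); print(n,(-cv2.Rodrigues(rv)[0].T@t.ravel()).round(3),K[0,0])
s=get_state();print(s['time'],s['tool_rot'],s['wrist_force'])
E
```

```text
scene [-0.07  -0.959  1.023] 525.1015790382178
top [0.278 0.055 1.473] 576.4623519000469
0.1 [[-9.53604197e-01  3.01062288e-01 -7.30872237e-04]
 [ 3.01063115e-01  9.53602724e-01 -1.68671180e-03]
 [ 1.89156442e-04 -1.82849413e-03 -9.99998310e-01]] [0.44335978 1.35264342 0.2048841 ]
```

View pics/top0.png

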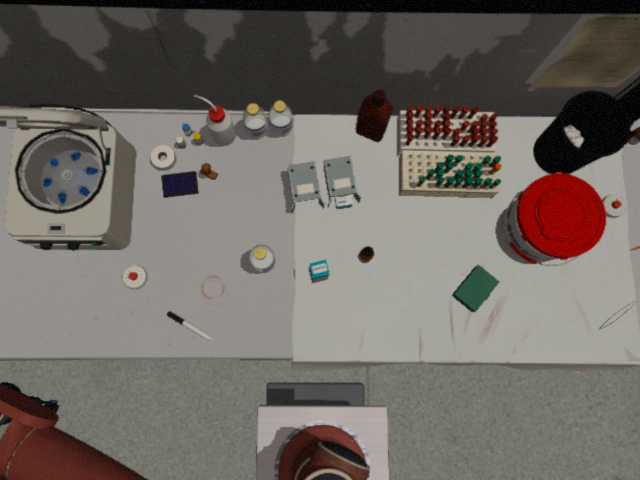

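View pics/scene0.png

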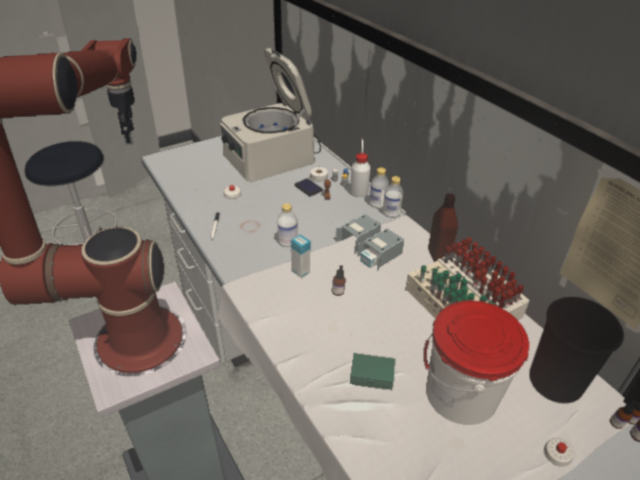

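The top view shows the carton at about (319,270), the empty bay on the left (305,185) and the full one on the right (341,180). The glass bottle is at (262,258) and the dropper at (366,254). I'll zoom in on this area.

```bash
python3 - <<'E'
import cv2
a=cv2.imread('pics/top0.png')[150:290,235:395]; b=cv2.imread('pics/scene0.png')[190:310,260:420]
a=cv2.resize(a,None,fx=5,fy=5,interpolation=2)[:600];
cv2.imwrite('pics/c1.png',cv2.resize(cv2.imread('pics/top0.png')[155:285,240:400],None,fx=4.6,fy=4.6,interpolation=2)); cv2.imwrite('pics/c2.png',cv2.resize(b,None,fx=5,fy=5,interpolation=2))
E
```

```text
(no output)
```

View pics/c1.png

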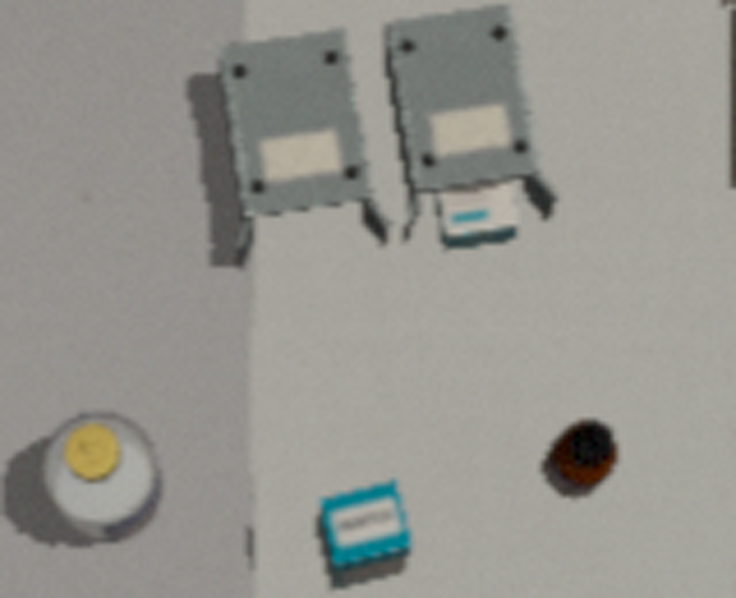

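View pics/c2.png

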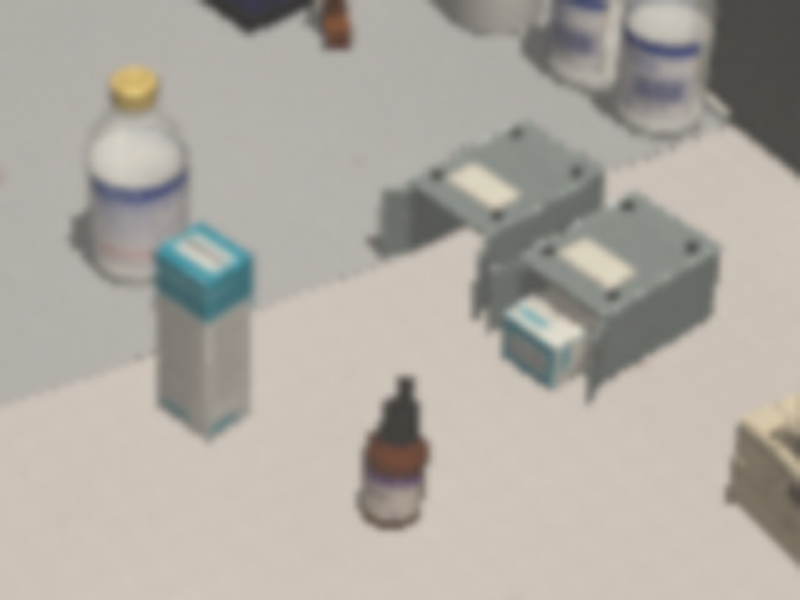

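The crops show the carton's top face with c1 corners (322,497), (395,482), (408,548), (330,568), and its base in c2 at (160,402), (210,438), (250,410). The bay roof corners in c1 are (250,215), (365,197), (220,47), (343,30). I'll fit the poses to these.

```bash
python3 - <<'E'
from h import *
from scipy.optimize import least_squares
T=dict(np.load('pics/top0.npz'));S=dict(np.load('pics/scene0.npz'))
t=lambda p:np.array(p)/4.6+[240,155]
s=lambda p:np.array(p)/5+[260,190]
print('bay top',w(T,t([[250,215],[365,197],[220,47],[343,30]]),.057).round(4).tolist())
print('scene bay',w(S,s([[400,182],[490,235],[605,170],[528,122]]),.057).round(4).tolist())
print('lips top',w(T,t([[240,265],[382,243]]),0.0).round(4).tolist(), 'at 57', w(T,t([[247,222],[368,205]]),.057).round(4).tolist())
print('carton top',w(T,t([[322,497],[395,482],[408,548],[330,568]]),.118).round(4).tolist())
print('scene',w(S,s([[155,255],[203,222],[253,262],[207,290]]),.118).round(4).tolist(), w(S,s([[160,402],[210,438],[250,410]]),0).round(4).tolist())
print('glass cap',w(T,t([[92,451]]),.136).round(3).tolist(),'dropper cap',w(T,t([[592,440]]),.1).round(3).tolist())
print('full bay',w(T,t([[415,192],[535,177],[385,22],[510,7]]),.057).round(4).tolist())
def box(p,X,Y,Z):
    c,n=np.cos(p[2]),np.sin(p[2]); return np.c_[p[0]+c*X-n*Y,p[1]+n*X+c*Y,Z]
C=lambda p,z:box(p,np.array([.018,.018,-.018,-.018]),np.array([.021,-.021,-.021,.021]),np.full(4,z))
f=lambda p:np.r_[proj(T,C(p,.118))-t([[322,497],[395,482],[408,548],[330,568]]),proj(S,C(p,.118))-s([[203,222],[253,262],[207,290],[155,255]]),proj(S,C(p,0.))[1:]-s([[250,410],[210,438],[160,402]])].ravel()
q=least_squares(f,[.5,.05,.1]);print('carton',q.x,abs(q.fun).max())
B=lambda p:box(p,np.array([0,0,.1,.1]),np.array([.034,-.034,-.034,.034])*p[3],np.full(4,.057))
g=lambda p:np.r_[proj(T,B(p))-t([[250,215],[365,197],[343,30],[220,47]]),proj(S,B(p))-s([[400,182],[490,235],[605,170],[528,122]])].ravel()
q=least_squares(g,[.65,.05,.1,1]);print('bay',q.x,abs(q.fun).max(),np.round(q.fun,1))
E
```

```text
bay top [[0.6505, 0.0722, 0.057], [0.6614, 0.0089, 0.057], [0.747, 0.0899, 0.057], [0.7577, 0.0213, 0.057]]
scene bay [[0.6458, 0.0742, 0.057], [0.664, 0.0048, 0.057], [0.7607, 0.022, 0.057], [0.7483, 0.0858, 0.057]]
lips top [[0.636, 0.0783, 0.0], [0.6497, -0.0028, 0.0]] at 57 [[0.6466, 0.0738, 0.057], [0.6569, 0.0072, 0.057]]
carton top [[0.4845, 0.0328, 0.118], [0.4927, -0.0049, 0.118], [0.4583, -0.0116, 0.118], [0.4477, 0.0285, 0.118]]
scene [[0.4494, 0.0209, 0.118], [0.4862, 0.033, 0.118], [0.4926, -0.0109, 0.118], [0.4592, -0.019, 0.118]] [[0.4552, 0.0298, 0.0], [0.4651, -0.0109, 0.0], [0.4966, -0.0021, 0.0]]
glass cap [[0.505, 0.151, 0.136]] dropper cap [[0.519, -0.11, 0.1]]
full bay [[0.6645, -0.0188, 0.057], [0.6738, -0.0853, 0.057], [0.7626, -0.0021, 0.057], [0.7721, -0.0722, 0.057]]
carton [0.47259446 0.01019784 0.22157464] 1.3658131420475002
bay [0.65514863 0.03961157 0.161346   0.99991652] 1.2816502144876267 [-0.4  0.3  1.1  0.3 -0.3 -0.6  0.3 -0.5  1.3 -0.2 -1.2  0.1 -0.4  0.1
 -0.6 -0.6]
```

Bay origin is about (0.655, 0.040) at yaw 0.155 rad, and the carton is about 185 mm in front, on the middle line. I'll bring the partly closed gripper in behind it, high first.

```bash
python3 -m inch '[[-25,-33,0,0,0,0],[-25,-33,0,0,0,0],[-25,-33,0,0,0,0],[-25,-33,0,0,0,0],[-25,-33,0,0,0,0],[-25,-33,0,0,0,0],[-25,-33,0,0,0,0],[-25,-33,0,0,0,0],[-25,-33,0,0,0,0],[-25,-33,0,0,0,0],[-25,-33,0,0,0,0],[-25,-33,0,0,0,0]]' 15
python3 -m inch '[[-25,-33,0,0,0,0],[-25,-33,0,0,0,0],[-25,-33,0,0,0,0],[0,0,0,0,0,-8],[0,0,0,0,0,-8],[0,0,0,0,0,-8],[0,0,0,0,0,-2.4],[0,0,0,0,0,0]]'
cat >> h.py <<'E'
O=np.array([.655,.0396]);A=.155
def bf(p):
    c,n=np.cos(A),np.sin(A);d=np.array(p)[...,:2]-O;return np.stack([c*d[...,0]+n*d[...,1],-n*d[...,0]+c*d[...,1]],-1)
def st():
    s=get_state();R=np.array(s['tool_rot']);p=np.array(s['ee_pos'])
    print('t',s['time'],'tcp',p.round(4),'bay',(bf(p)*1000).round(1),'xyaw-bay',np.degrees(np.arctan2(-R[1,0],-R[0,0])-A).round(2),'tilt',R[2,:2].round(3),'F',np.round(s['wrist_force'],2),'w',s['width'])
E
python3 -c "from h import *;st()"
```

```text
time: 1.3
ee_pos: [0.355, 0.1264, 0.239]
tool_rot: [[-0.954, 0.301, 0.0], [0.301, 0.954, 0.0], [-0.0, 0.0, -1.0]]
wrist_force: [0.2, -0.2, -0.5]
width: 0.174
finger_force: 0.0
time: 2.1
ee_pos: [0.3964, 0.011, 0.2388]
tool_rot: [[-0.988, -0.154, -0.001], [-0.154, 0.988, 0.0], [0.001, 0.0, -1.0]]
wrist_force: [0.4, -0.4, 0.0]
width: 0.178
finger_force: 0.0
t 2.1 tcp [0.3964 0.011  0.2388] bay [-259.9   11.7] xyaw-bay -0.03 tilt [0.001 0.   ] F [ 0.36 -0.43  0.04] w 0.17754519491843535
```

```bash
python3 -m inch '[[0,-12,30,0,0,0],[0,0,40,0,0,0],[0,0,40,0,0,0],[0,0,25,0,0,0],[0,0,0,0,0,0],[-15,0,0,0,0,0],[-10,0,0,0,0,0],[0,0,0,0,0,0]]'
python3 - <<'E'
from h import *
st(); a=grab('scene','s1.png')['color'][190:310,260:420]; b=grab('top','t1.png')['color'][185:315,250:400]
cv2.imwrite('pics/m1.png',np.hstack([cv2.resize(a[:,:,::-1],(400,300)),cv2.resize(b[:,:,::-1],(346,300))]))
E
```

```text
time: 2.9
ee_pos: [0.4252, 0.003, 0.1065]
tool_rot: [[-0.988, -0.154, 0.003], [-0.154, 0.988, -0.0], [-0.003, -0.001, -1.0]]
wrist_force: [-1.4, 0.2, 0.5]
width: 0.173
finger_force: 0.0
t 2.9 tcp [0.4252 0.003  0.1065] bay [-232.7   -0.7] xyaw-bay -0.0 tilt [-0.003 -0.001] F [-1.43  0.17  0.47] w 0.17339462476791148
```

View pics/m1.png

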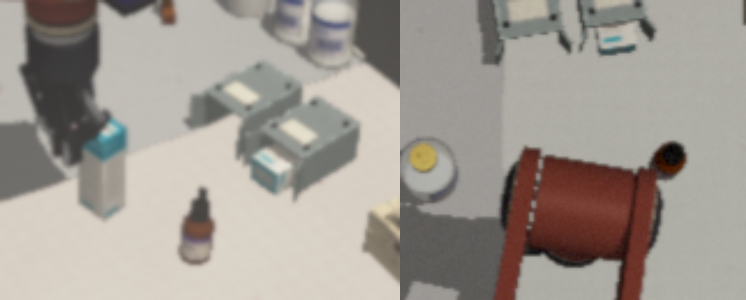

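The scene crop (left panel) shows the fingertips just behind the carton's top, around (85,150), and the carton still upright. I'll push it over slowly.

```bash
python3 -m inch '[[-5,0,0,0,0,0],[-5,0,0,0,0,0],[-5,0,0,0,0,0],[-5,0,0,0,0,0],[-5,0,0,0,0,0],[-5,0,0,0,0,0],[-5,0,0,0,0,0],[-5,0,0,0,0,0]]'
python3 - <<'E'
from h import *
st(); a=grab('scene','s2.png')['color'][190:310,260:420]
E
python3 -m inch '[[-5,0,0,0,0,0],[-5,0,0,0,0,0],[-5,0,0,0,0,0],[0,0,0,0,0,0],[0,0,0,0,0,0],[0,0,0,0,0,0],[0,0,0,0,0,0],[0,0,0,0,0,0]]'
python3 - <<'E'
from h import *
st(); b=grab('scene','s3.png')['color'][190:310,260:420]; a=cv2.imread('pics/s2.png')[190:310,260:420]
cv2.imwrite('pics/m2.png',np.hstack([cv2.resize(a,(400,300)),cv2.resize(b[:,:,::-1],(400,300))]))
E
```

```text
time: 3.8
ee_pos: [0.4633, 0.0093, 0.1043]
tool_rot: [[-0.988, -0.154, -0.0], [-0.154, 0.988, -0.0], [0.0, -0.0, -1.0]]
wrist_force: [-0.9, 0.1, 0.9]
width: 0.174
finger_force: 0.0
t 3.8 tcp [0.4633 0.0093 0.1043] bay [-194.1   -0.3] xyaw-bay -0.0 tilt [ 0. -0.] F [-0.89  0.07  0.9 ] w 0.17425702273793978
time: 4.65
ee_pos: [0.4775, 0.0115, 0.1043]
tool_rot: [[-0.988, -0.154, -0.0], [-0.154, 0.988, -0.0], [0.0, -0.0, -1.0]]
wrist_force: [-0.6, 0.9, 0.3]
width: 0.174
finger_force: 0.0
t 4.65 tcp [0.4775 0.0115 0.1043] bay [-179.7   -0.3] xyaw-bay -0.0 tilt [ 0. -0.] F [-0.64  0.95  0.31] w 0.17426540702920124
```

View pics/m2.png

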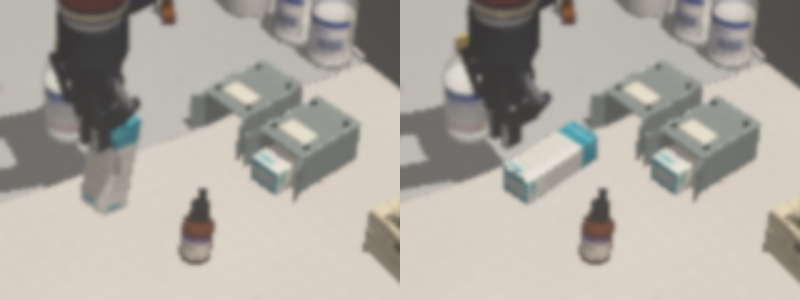

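The carton has tipped over and lies pointing at the bay, with its rear end at about (515,185) in the right panel. I'll back off, lower, and measure its yaw.

```bash
python3 -m inch '[[25,0,0,0,0,0],[25,0,0,0,0,0],[5,0,30,0,0,0],[0,0,35,0,0,0],[0,0,22,0,0,0],[0,0,0,0,0,0],[0,0,0,0,0,0]]'
python3 - <<'E'
from h import *
st(); b=grab('scene','s4.png')['color'][225:295,290:390]
cv2.imwrite('pics/m4.png',cv2.resize(b[:,:,::-1],(800,560),interpolation=2))
E
```

```text
time: 5.4
ee_pos: [0.4234, 0.003, 0.0176]
tool_rot: [[-0.988, -0.154, -0.0], [-0.154, 0.988, 0.0], [0.0, 0.0, -1.0]]
wrist_force: [0.3, -0.2, 1.0]
width: 0.176
finger_force: 0.0
t 5.4 tcp [0.4234 0.003  0.0176] bay [-234.5   -0.4] xyaw-bay -0.0 tilt [0. 0.] F [ 0.34 -0.19  0.99] w 0.17617562160249556
```

View pics/m4.png

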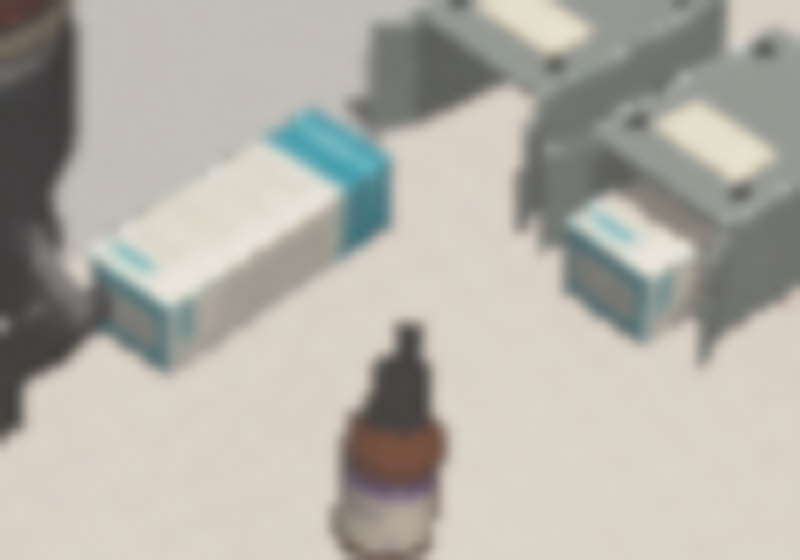

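The carton's top corners are at (92,252), (168,305), (392,155) and (313,105). The bottom ones are at (168,372) and (392,222), and the fingers are just behind it.

```bash
cat >> h.py <<'E'
from scipy.optimize import least_squares
def fit(S,px,idx):  # idx: 0 RL top,1 RR top,2 FR top,3 FL top,4 RR bot,5 FR bot
    def f(p):
        X=np.array([-.059,-.059,.059,.059,-.059,.059]);Y=np.array([.021,-.021,-.021,.021,-.021,-.021]);Z=[.036]*4+[0,0]
        c,n=np.cos(p[2]),np.sin(p[2]);return (proj(S,np.c_[p[0]+c*X-n*Y,p[1]+n*X+c*Y,Z])[idx]-px).ravel()
    q=least_squares(f,[.54,.02,.15]);print('carton bay mm',(bf(q.x)*1000).round(1),'yaw deg rel',np.degrees(q.x[2]-A).round(1),'res',abs(q.fun).max().round(2))
E
python3 - <<'E'
from h import *
fit(dict(np.load('pics/s4.npz')),np.array([[92,252],[168,305],[392,155],[313,105],[168,372],[392,222]])/8+[290,225],[0,1,2,3,4,5])
E
```

```text
carton bay mm [-104.4    7.4] yaw deg rel 6.1 res 0.75
```

The carton is 7 mm left and turned +6°. A square two-finger push should straighten it. I'll offset the gripper slightly left and push halfway.

```bash
python3 -m inch '[[-22,4,0,0,0,0],[-20,0,0,0,0,0],[-6,0,0,0,0,0],[-5,0,0,0,0,0],[-5,0,0,0,0,0],[-5,0,0,0,0,0],[-5,0,0,0,0,0],[-5,0,0,0,0,0],[-5,0,0,0,0,0],[-5,0,0,0,0,0],[-5,0,0,0,0,0],[0,0,0,0,0,0]]'
python3 - <<'E'
from h import *
st(); b=grab('scene','s5.png')['color'][225:295,290:390]
cv2.imwrite('pics/m5.png',cv2.resize(b[:,:,::-1],(800,560),interpolation=2))
E
```

```text
time: 6.65
ee_pos: [0.5104, 0.0206, 0.0175]
tool_rot: [[-0.988, -0.154, 0.001], [-0.154, 0.988, -0.0], [-0.001, -0.0, -1.0]]
wrist_force: [0.6, 0.2, -0.8]
width: 0.173
finger_force: 0.0
t 6.65 tcp [0.5104 0.0206 0.0175] bay [-145.7    3.6] xyaw-bay 0.01 tilt [-0.001 -0.   ] F [ 0.55  0.19 -0.75] w 0.17292959267069594
```

View pics/m5.png

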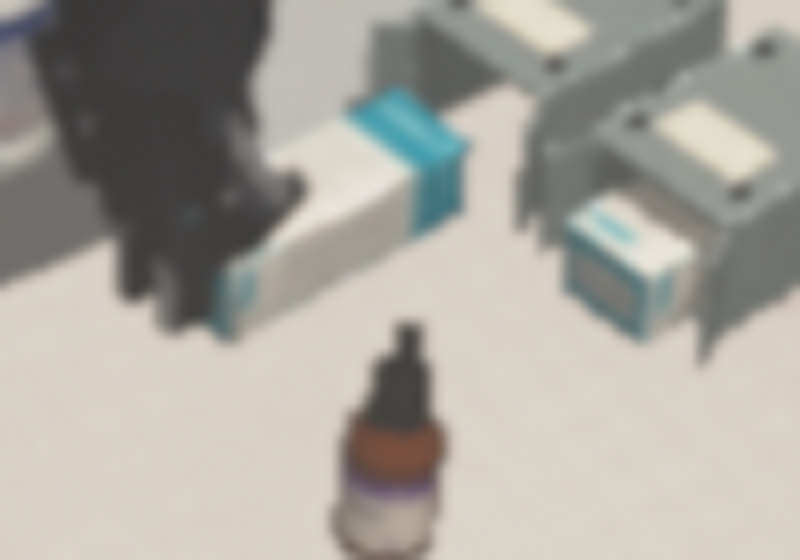

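It has straightened somewhat. Its front-top corners are at (400,87) and (468,142), and its bottom corners at (465,212) and (230,340).

```bash
python3 - <<'E'
from h import *
fit(dict(np.load('pics/s5.npz')),np.array([[468,142],[400,87],[230,340],[465,212]])/8+[290,225],[2,3,4,5])
E
```

```text
carton bay mm [-74.6   2. ] yaw deg rel -0.3 res 0.58
```

Centred (y = 2 mm) and square. I'll push on in.

```bash
python3 -m inch '[[-5,0,0,0,0,0],[-5,0,0,0,0,0],[-5,0,0,0,0,0],[-5,0,0,0,0,0],[-5,0,0,0,0,0],[-5,0,0,0,0,0],[-5,0,0,0,0,0],[-5,0,0,0,0,0],[-5,0,0,0,0,0],[-5,0,0,0,0,0],[-5,0,0,0,0,0],[0,0,0,0,0,0]]'
python3 -m inch '[[-5,0,0,0,0,0],[-5,0,0,0,0,0],[-5,0,0,0,0,0],[-5,0,0,0,0,0],[-5,0,0,0,0,0],[-5,0,0,0,0,0],[-5,0,0,0,0,0],[-5,0,0,0,0,0],[-5,0,0,0,0,0],[0,0,0,0,0,0]]'
python3 - <<'E'
from h import *
st(); b=grab('scene','s6.png')['color'][215:285,310:410]
cv2.imwrite('pics/m6.png',cv2.resize(b[:,:,::-1],(800,560),interpolation=2))
E
```

```text
time: 7.9
ee_pos: [0.5648, 0.0291, 0.0175]
tool_rot: [[-0.988, -0.154, 0.001], [-0.154, 0.988, -0.0], [-0.001, -0.0, -1.0]]
wrist_force: [0.2, 0.6, 0.8]
width: 0.175
finger_force: 0.0
time: 8.9
ee_pos: [0.6093, 0.0361, 0.0176]
tool_rot: [[-0.988, -0.154, 0.001], [-0.154, 0.988, -0.0], [-0.001, -0.0, -1.0]]
wrist_force: [-0.7, 0.3, -0.0]
width: 0.175
finger_force: 0.0
t 8.9 tcp [0.6093 0.0361 0.0176] bay [-45.7   3.6] xyaw-bay 0.0 tilt [-0.001 -0.   ] F [-0.68  0.32 -0.01] w 0.17475750408128082
```

View pics/m6.png

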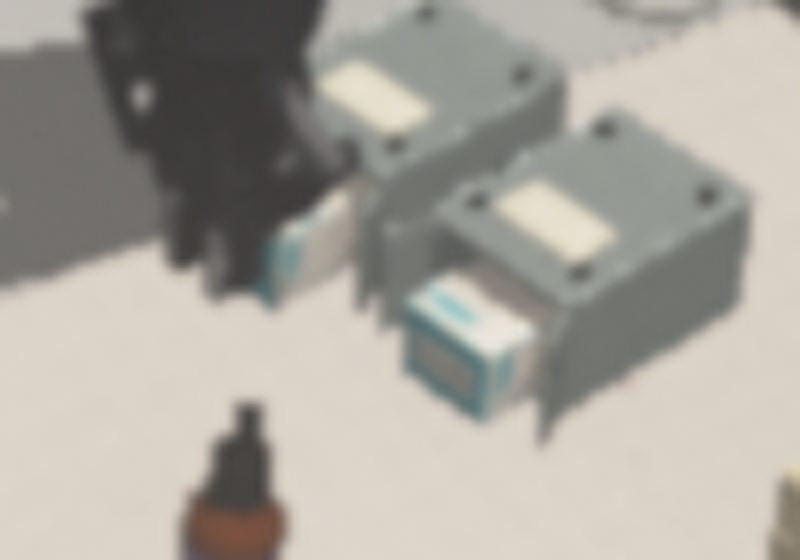

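The carton is in the bay mouth, with its rear end at about (270,275), still short of where the neighbour's sits. I'll creep forward watching the force.

```bash
python3 -m inch '[[-3,0,0,0,0,0],[-3,0,0,0,0,0],[-2,0,0,0,0,0],[0,0,0,0,0,0]]' | grep -E 'pos|force'
python3 -m inch '[[-1,0,0,0,0,0],[-1,0,0,0,0,0],[0,0,0,0,0,0]]'| grep -E 'pos|force'
python3 -m inch '[[-1,0,0,0,0,0],[0,0,0,0,0,0]]'| grep -E 'pos|force'; python3 -c "from h import *;st()"
```

```text
ee_pos: [0.6167, 0.0373, 0.0174]
wrist_force: [0.3, -0.5, 0.3]
finger_force: 0.0
ee_pos: [0.6184, 0.0376, 0.0173]
wrist_force: [0.4, -0.1, 0.3]
finger_force: 0.0
ee_pos: [0.6194, 0.0378, 0.0173]
wrist_force: [0.1, 0.2, 1.1]
finger_force: 0.0
t 9.85 tcp [0.6194 0.0378 0.0173] bay [-35.5   3.7] xyaw-bay 0.0 tilt [-0. -0.] F [0.13 0.17 1.05] w 0.17504719524650167
```

```bash
for i in 1; do python3 -m inch '[[-1,0,0,0,0,0],[0,0,0,0,0,0]]'| grep -E 'pos|wrist'; python3 -m inch '[[-1,0,0,0,0,0],[0,0,0,0,0,0]]'| grep -E 'pos|wrist'; python3 -m inch '[[-1,0,0,0,0,0],[0,0,0,0,0,0]]'| grep -E 'pos|wrist'; done
```

```text
ee_pos: [0.6204, 0.0379, 0.0173]
wrist_force: [0.6, -0.7, 0.3]
ee_pos: [0.6214, 0.038, 0.0173]
wrist_force: [-0.1, -0.9, -0.2]
ee_pos: [0.6224, 0.0382, 0.0173]
wrist_force: [0.0, -0.5, -0.1]
```

```bash
python3 -m inch '[[-1,0,0,0,0,0],[0,0,0,0,0,0]]'| grep -E 'pos|wrist'; python3 -m inch '[[-1,0,0,0,0,0],[0,0,0,0,0,0]]'| grep -E 'pos|wrist'
python3 - <<'E'
from h import *
b=grab('scene','s7.png')['color'][215:285,310:410]
cv2.imwrite('pics/m7.png',cv2.resize(b[:,:,::-1],(800,560),interpolation=2))
E
```

```text
ee_pos: [0.6234, 0.0384, 0.0173]
wrist_force: [-0.1, 0.6, -0.1]
ee_pos: [0.6234, 0.0384, 0.0172]
wrist_force: [-4.7, -0.1, 3.4]
```

View pics/m7.png

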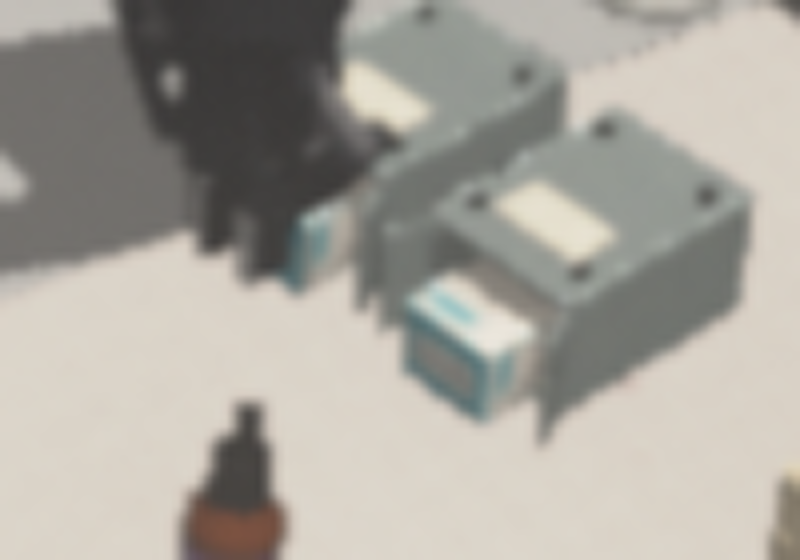

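Contact force of 4.7 N: the carton has met the back wall. I'll back off and check against the neighbour.

```bash
python3 -m inch '[[15,0,0,0,0,0],[30,0,0,0,0,0],[20,0,-40,0,0,0],[0,0,-50,0,0,0],[0,0,-50,0,0,0],[0,0,0,0,0,0],[0,0,0,0,0,0],[0,0,0,0,0,0]]'|grep -E 'pos|wrist'
python3 - <<'E'
from h import *
b=grab('scene','s8.png')['color'][215:285,310:410]
cv2.imwrite('pics/m8.png',cv2.resize(b[:,:,::-1],(800,560),interpolation=2))
E
```

```text
ee_pos: [0.5593, 0.0286, 0.1559]
wrist_force: [0.3, -0.2, -1.2]
```

View pics/m8.png

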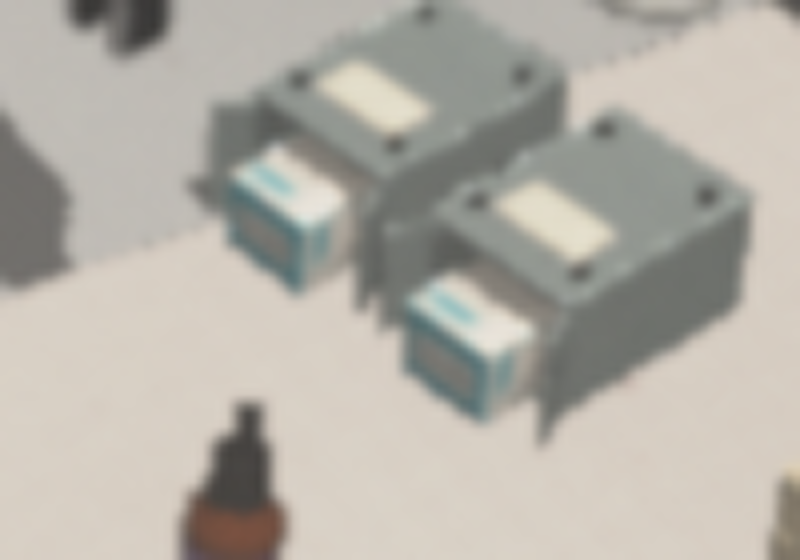

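The carton, with its rear corner at (300,292), sits like its neighbour at (486,420): same protrusion, flat and straight. The fingers are clear and the dropper is standing, so I'll hand in.

```bash
python3 -c "
from h import *
print(r.hand_in())"
```

```text
the job is handed in; nothing more can be done
None
```

The carton was tipped over and pushed lengthwise into the empty bay until it met the back wall (4.7 N at the fingers), the arm was backed clear and the job is handed in; no verdict came back.

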